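Open the drip stand's ratchet clamp

ROBOT

A 7-joint arm with a two-finger parallel gripper is mounted at the origin on the work surface. World frame = base frame: x ahead of the robot, y to its left, z up, the work surface at z = 0. Lengths are in m, angles in rad, forces in N, time in s.
With the tool pointing down it reaches from about 0.4 to 0.875 m from the base axis. Payload 19.3 kg.
Tool frame: the origin (TCP) lies between the finger pads; the fingertips stand ahead of it and the grasp point (between the pads) lies 8 mm behind it (bot.tip_extent is the x of the fingertips in the tool frame, in m); x points along the fingers, y is the direction in which the jaws open and shut, and the axes are right-handed (so a half turn about x gives the same grasp; the last joint's range is limited). The gripper opens to 85 mm and grips with 20 to 120 N. Pads are 22 mm wide; open, the fingers measure 114 mm over their backs; the gripper's body (76 mm by 85 mm) begins 54 mm behind the grasp point. The pads swing forward as they close: fully open they stand 13 mm farther back than shut.
Start: joints at [-0.07, 0.521, -0.036, 1.599, 0.021, 1.021, -0.113], TCP at [0.625, -0, 0.218] pointing down, gripper open.
Joint ranges: [-2.91, 2.91], [-0.3, 2.13], [-1.5, 1.42], [0.17, 2.43], [-1.26, 4.41], [0.16, 1.93], [-2.52, 2.52]. Speed limits (rad/s): [1.89, 1.89, 2.39, 2.39, 3.01, 3.01, 3.01].

INTERFACE

Orientations are given as [roll, pitch, yaw] about the fixed x, y, z axes, in that order (R = Rz(yaw) Ry(pitch) Rx(roll)).
In Python, from workcell import observe, grab_frame, camera_info, bot, nets gives the robot as it stands.
- The arm moves only by the tool jog_arm, never from a script. Its argument "commands" is a list of rows, each a list of 6 numbers: the shift along the tool's x, y, z in mm, then the turn, a rotation vector about the tool's x, y, z in rad. A call has 1 to 20 rows; each row shifts and turns the pose as measured when the row begins, along the tool's axes as they then stand; what a row does not reach is not made up. A row lasts 1/10 s, in which the tool goes at most 50 mm and 8.59 degrees, less where a joint would pass 70% of its speed; a pose out of reach is approached as far as the arm can. A call is refused whole if a number of a shift passes 50 or a number of a turn 0.15, either way. A call with a gripper value outside its range is refused whole. "gripper" is the closure in counts, from 0 (fully open) to 255 (shut), set as the call begins (left out, the last holds). The fingers move at their own pace and stop on an object; "newtons" is the grip in N (left out, the last holds). Time passes only in rows, so rows that do not move let the fingers close. It gives the time, the measured TCP pose, the force and the opening at its end, in the units of the state.
- observe(): the state, without advancing time (a new reading comes with each control period).
- grab_frame(name): name is "scene" or "side" or "wrist"; returns the picture (400x640x3 uint8, red, green, blue); there is no depth.
- camera_info(name): a dict with "fov_y" (degrees; the focal length in pixels is half the picture's height over the tangent of half this angle, whatever the lens; pixels are square), "cx", "cy" (the principal point, pixels), "R" (3x3) and "t" (3): a world point X has camera coordinates R X + t; the wrist camera has in their place "tool_from_camera" (4x4, takes a point from camera to tool coordinates, whose origin is the TCP and whose axes are the tool frame's). Camera axes: x right, y down, z forward; pixel columns grow to the right and rows downward; lengths in m; the calibration is good to about 2 mm. The wrist camera is an equidistant fisheye: a pixel r from the principal point sees the ray r / f radians off the axis. A picture is of the moment at which its call begins: read the wrist's pose just before it. camera_info takes no time and is no camera call.
- bot.job_done(): hands the job in, once; it reports no verdict.
Trained networks look in the newest picture that a camera, given by its name, has taken for a name from the list of things; names that differ only in an ending like _2 or _b are one class to them, and where a whole thing is asked for, a point or a joint stands for the part that bears it (a point fixed in the world has none). Each returns a list of dicts, best first, with "p" (0 to 1); they miss things now and then, are a little off and sometimes report something else, mostly with a low value. They report only what shows in the picture. A call takes as long as a camera call. They do not tell look-alikes from the thing itself.
- nets.find_in(camera, name): "rect" ([left, top, right, bottom] in pixels, round what is visible of it).
- nets.silhouettes(camera, name): "mask" (400x640 bool, what is visible of it) and "rect" ([left, top, right, bottom] in pixels, round what is visible of it).
- nets.pinpoint(camera, name): "location" ([column, row] in pixels: a listed point, or the origin of a listed thing).
The state is a dict: "clock": time; "qpos": joint angles; "qd": joint speeds; "joint_efforts": joint torques, N m; "position": TCP position; "tool_rot": TCP orientation; "force": force on the tool from outside, world axes, zero at the start; "moment": the same for the moment, N m; "grip_width": finger opening in m.
Only numpy, scipy, OpenCV 4.12 (cv2) and the standard library are available. Lean on these libraries where they do the work, as an engineer would, in place of code of your own. Each camera call takes 0.05 s, during which the arm holds its last target.

TASK

Open the clamp of the drip stand so that the green mug can be taken out later: press the release paddle on top of the sliding jaw down and, keeping it down with the fingertips, push the jaw back along its bar, away from the mug, all the way to the end block. Then let the paddle go and move clear. Leave the mug, the dripper, the kettle and the spoon rest standing where they are.

Things in the scene. Friction and masses are not known exactly. Their poses are not given: they have to be found in the camera images.
- stand: Drip stand, fixed: glass platform 132 (x) by 404 mm (y), top 14 mm above the counter; origin on the counter under its centre, z up. Ratchet bar along its y at x = 0, top 48 mm up, from y = -52 mm to the end block, teeth of 10 mm pitch below. Fixed stop (70 mm wide, top 70 mm up) at y = -182 mm; the mug stands between it and the jaw. +y is where the jaw opens, away from the mug.
- jaw (a joint): Sliding aluminium jaw on the bar, m: 0 = nearest the mug, grows along the stand's +y, 0.110 = fully back at the end block. Friction 2 N, 0.4 kg; unless the release is pressed the ratchet lets it back by one tooth (10 mm) at most. 64 mm wide; its face plate, top 72 mm up, is 58 to 69 mm to -y of the paddle's centre; its side cheeks (52 mm over all) reach 52 mm above the counter.
- release (a joint): How far the release paddle is pressed down, m: 0 = up, 0.010 = bottomed. Sprung: 3 N to start, 8 N at the bottom; it rises when let go. The ratchet is free when it is pressed more than 5 mm (7 to 9 mm is safe). With the jaw between two teeth the unpressed paddle may stand up to 5 mm down.
- paddle_top (a point): Centre of the top of the release paddle: flat black ribbed plate, 34 mm across the bar by 50 mm along it, on top of the jaw; 66 mm above the counter when up, 56 mm when bottomed. Moves with jaw and paddle. Axes as the stand's.
- push_plate (a point): Middle of the mug-side face of the jaw's push plate, an upright aluminium plate 60 mm wide, 12 mm thick, top 98 mm above the counter, this point 80 mm. Part of the jaw; the face is 33 mm to +y of the paddle's centre (8 mm past its edge): a fingertip on the paddle moving to +y bears on it and pushes the jaw. Axes as the stand's.
- end_block (a point): Middle of the top edge of the steel end block's jaw-side face (block 46 mm wide, 62 mm high): the jaw's rear meets this face when the jaw is fully back. The jaw's rear lies 50 mm towards +y from the paddle's centre.
- mug: Green ceramic mug, 84 mm across, 92 mm high, standing loose on the stand's platform between the fixed stop and the jaw, its handle to one side. Origin at the centre of its underside. To be left in place.
- dripper: Clear plastic dripper (cone on a disc foot), 112 mm across the top, 85 mm high, standing loose on the counter. Origin at the centre of its underside. To be left in place.
- kettle: Squat aluminium kettle, 164 mm across, 132 mm high, about 250 mm over the spout (its +x) and the handle. Origin at the centre of its underside. To be left in place.
- spoon_rest: Low wooden spoon rest, a shallow dish 96 mm across with a tail to 110 mm from its centre (its -x), 10 mm high. Origin under the dish's centre. To be left in place.
There are look-alikes about, which are no part of the job. What is shaped like the dripper but yellow is not meant.

How it is judged:
On the way, in this order (a step that is already met when the one before it is completed fails the run):
1. the release paddle is pressed down while the jaw is still near the mug (value of joint release above 0.0058 m and value of joint jaw below 0.07 m), for 0.1 s.
2. the jaw is pushed back to the end block (value of joint jaw above 0.103 m), for 0.1 s.
At the end, for the whole second after the job is handed in: The jaw stands within 7 mm of fully back against the end block, the release paddle has been let up (pressed less than 5.5 mm), and the mug, dripper, kettle and spoon rest stand upright within 20 mm of where they were (value of joint jaw above 0.103 m and value of joint release below 0.0055 m and distance of each of mug, dripper, kettle, spoon_rest from where it was at the start of the episode below 0.02 m and angle between each of mug, dripper, kettle's own z axis and vertical below 0.1 rad); the robot touches nothing.
It fails at once if the mug is shifted by more than 20 mm, lifted or tipped (distance of mug from where it was at the start of the episode above 0.02 m or angle between mug's own z axis and vertical above 0.3 rad).
It fails at once if the dripper, the kettle or the spoon rest is shifted by more than 20 mm, lifted or carried (distance of any of dripper, kettle, spoon_rest from where it was at the start of the episode above 0.02 m).
It also fails if it takes over 32 s, if anything falls off the work surface, if the arm or the gripper's body presses on something with over 40 N, if the wrist force passes 120 N, or if a joint passes its speed limit or range.

## Working session

There is one attempt and no reset: what is moved stays moved. The work goes in short steps, Python scripts to look and compute and a tool call to move; the robot and the scene stay as the last step left them, time stands still between calls to the robot, and variables do not carry over. Pictures are saved under pics/ and viewed, and the job is handed in when it is done.

Besides the shell and the picture viewer there is one more tool, called after "Call:" as name(argument=value, ...), one argument or row to a line, values as JSON. jog_arm: Moves the arm, as the interface text tells. Its arguments: {"type":"object","properties":{"commands":{"type":"array","items":{"type":"array","items":{"type":"number"}}},"gripper":{"type":"number"},"newtons":{"type":"number"}},"required":["commands"]}

```bash
mkdir -p pics; ls; python3 - <<'E'
from workcell import observe, grab_frame, camera_info, bot, nets
import cv2
s=observe();print(s['clock'],s['position'],s['tool_rot'],s['force'],s['grip_width'],bot.tip_extent)
for n in ['scene','side','wrist']:
    im=grab_frame(n);cv2.imwrite(f'pics/{n}0.png',im[:,:,::-1])
    for t in ['paddle_top','push_plate','end_block','mug','stand']:
        r=nets.pinpoint(n,t);print(n,t,[(x['location'],round(x['p'],2)) for x in r[:3]])
    print(camera_info(n))
print(observe()['clock'])
E
```

```text
pics
0.0 [ 6.24638084e-01 -5.61991701e-05  2.17619626e-01] [-1.49753409  1.56960444 -3.0683484 ] [ 0.54926853 -0.62657711  0.0923296 ] 0.08582535501097736 0.011
scene paddle_top []
scene push_plate []
scene end_block []
scene mug []
scene stand []
{'fov_y': 45.82569725562133, 'cx': 318.2543163390161, 'cy': 203.77788161595538, 'R': array([[ 0.57953335,  0.81481016, -0.01501683],
       [ 0.60720807, -0.44401982, -0.65889662],
       [-0.54354343,  0.37273423, -0.75208359]]), 't': array([-0.25141531, -0.29032922,  1.92821841])}
side paddle_top [([314.5, 214.6], 0.51)]
side push_plate [([315.5, 215.2], 0.66)]
side end_block [([324.9, 245.0], 0.59)]
side mug [([299.0, 196.5], 0.72)]
side stand [([313.8, 222.9], 0.85)]
{'fov_y': 42.472745535682236, 'cx': 317.1429004506096, 'cy': 198.3550825377696, 'R': array([[-0.99818611, -0.06018678,  0.00143079],
       [-0.04437836,  0.71953129, -0.69304061],
       [ 0.04068239, -0.691847  , -0.72089713]]), 't': array([0.52346469, 0.12604939, 1.69086133])}
wrist paddle_top [([239.8, 198.4], 0.78)]
wrist push_plate [([224.0, 171.8], 0.68)]
wrist end_block [([194.6, 76.5], 0.73)]
wrist mug [([299.1, 276.3], 0.66)]
wrist stand [([241.8, 198.1], 0.72), ([257.5, 189.7], 0.71)]
{'fov_y': 65.70646984690485, 'cx': 319.85117071328324, 'cy': 204.04829482827884, 'tool_from_camera': array([[-1.80448190e-04, -2.72837425e-01,  9.62060137e-01,
        -1.55086442e-01],
       [ 9.99997728e-01,  1.99424883e-03,  7.53127031e-04,
         8.51767593e-04],
       [-2.12406854e-03,  9.62058087e-01,  2.72836445e-01,
        -6.98111747e-02],
       [ 0.00000000e+00,  0.00000000e+00,  0.00000000e+00,
         1.00000000e+00]])}
0.9
```

View pics/scene0.png

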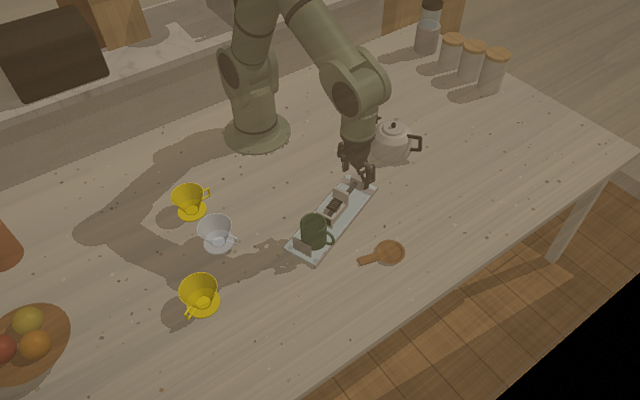

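View pics/side0.png

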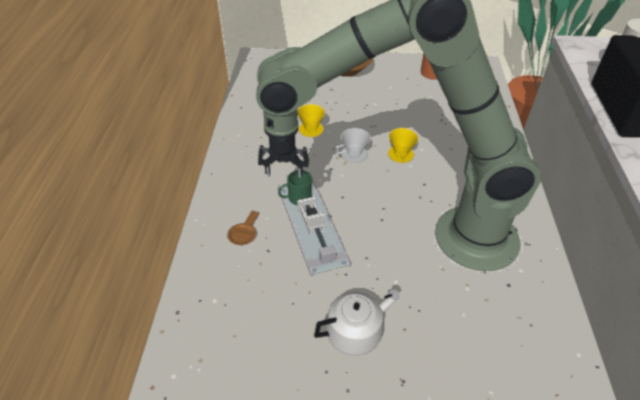

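View pics/wrist0.png

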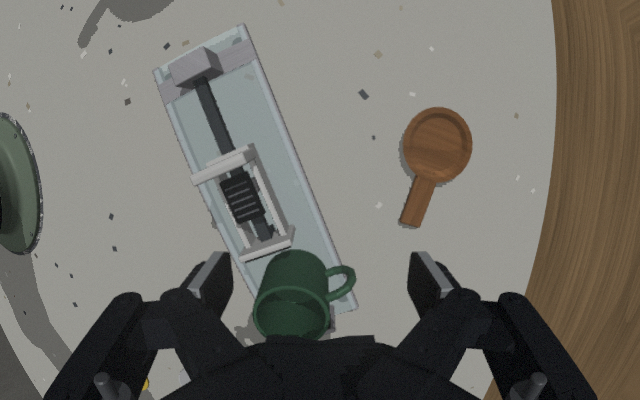

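The wrist view shows a single stand. The mug is at (295,295), the black ribbed paddle at (240,198), the push plate at (224,168) and the end block at (195,68). The spoon rest is at (437,145), and the kettle is beyond the end block. I'll turn these pixels into positions next.

```bash
cat > h.py <<'E'
from workcell import observe, grab_frame, camera_info, bot, nets
import numpy as np, cv2
from scipy.spatial.transform import Rotation as Ro
def ray(cam,px,s=None):
    c=camera_info(cam);f=200/np.tan(np.radians(c['fov_y'])/2)
    d=np.array([px[0]-c['cx'],px[1]-c['cy']])/f
    if cam=='wrist':
        r=np.hypot(*d);v=np.r_[d/r*np.sin(r),np.cos(r)]
        T=c['tool_from_camera'];R=Ro.from_euler('xyz',s['tool_rot']).as_matrix()
        return R@T[:3,3]+s['position'],R@T[:3,:3]@v
    R=c['R'];return -R.T@c['t'],R.T@np.r_[d,1]
def onz(cam,px,z,s=None):
    o,v=ray(cam,px,s);return o+v*(z-o[2])/v[2]
def proj(cam,X,s=None):
    c=camera_info(cam);f=200/np.tan(np.radians(c['fov_y'])/2);X=np.asarray(X,float)
    if cam=='wrist':
        R=Ro.from_euler('xyz',s['tool_rot']).as_matrix();T=c['tool_from_camera']
        p=T[:3,:3].T@(R.T@(X-s['position'])-T[:3,3]);r=np.hypot(p[0],p[1]);th=np.arctan2(r,p[2])
        return np.array([c['cx'],c['cy']])+f*th*p[:2]/r
    p=c['R']@X+c['t'];return np.array([c['cx'],c['cy']])+f*p[:2]/p[2]
E
python3 - <<'E'
from h import *
s=observe()
P={}
for n,px,z in [('paddle',(239.8,198.4),.066),('push',(224,171.8),.080),('end',(194.6,76.5),.062),('c1',(153,71),.014),('c2',(243,25),.014),('c3',(357,307),.014),('mug',(299.1,276.3),.014),('spoon',(437,145),.01)]:
    P[n]=onz('wrist',px,z,s);print(n,P[n].round(4))
for n,px,z in [('paddle',(314.5,214.6),.066),('push',(315.5,215.2),.08),('end',(324.9,245),.062)]: print('side',n,onz('side',px,z).round(4))
d=P['c2']-P['c3'];print('yaw long',np.degrees(np.arctan2(d[1],d[0])),np.linalg.norm(d))
d=P['c2']-P['c1'];print('short',np.degrees(np.arctan2(d[1],d[0])),np.linalg.norm(d))
d=P['end']-P['paddle'];print(np.degrees(np.arctan2(d[1],d[0])),np.linalg.norm(d))
print(Ro.from_euler('xyz',s['tool_rot']).as_matrix().round(3))
im=cv2.imread('pics/wrist0.png')[10:350,130:370];cv2.imwrite('pics/crop1.png',cv2.resize(im,None,fx=1.7*1,fy=1.7,interpolation=cv2.INTER_CUBIC))
E
```

```text
paddle [ 0.542  -0.0114  0.066 ]
push [0.531  0.0196 0.08  ]
end [0.4953 0.1193 0.062 ]
c1 [0.4158 0.1415 0.014 ]
c2 [0.5355 0.1859 0.014 ]
c3 [ 0.6783 -0.1814  0.014 ]
mug [ 0.5989 -0.1312  0.014 ]
spoon [0.7697 0.0424 0.01  ]
side paddle [ 0.5334 -0.0055  0.066 ]
side push [0.5292 0.0095 0.08  ]
side end [0.4936 0.1149 0.062 ]
yaw long 111.23981683709948 0.3940496161970113
short 20.373451373284997 0.12771223970421783
109.66838562762453 0.13881188817493242
[[-0.  1.  0.]
 [ 0.  0. -1.]
 [-1. -0. -0.]]
```

View pics/crop1.png

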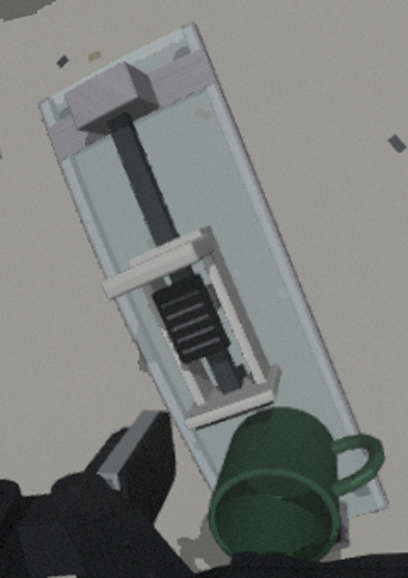

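The crop confirms it: the ribbed black paddle on the jaw, with the push plate behind it, beside the green mug. The stand's +y points about 110.7° in the world frame, and the jaw has about 89 mm left to travel. I'll close the gripper, move over the paddle and turn about +20.7°.

Call:
jog_arm(
  commands=[
    [0, -29, 1, 0, 0, 0],
    [0, -29, 1, 0, 0, 0],
    [0, -28, 2, 0, 0, 0],
    [0, 0, 0, -0.12, 0, 0],
    [0, 0, 0, -0.12, 0, 0],
    [0, 0, 0, -0.12, 0, 0],
    [20, 0, 0, 0, 0, 0],
    [0, 0, 0, 0, 0, 0],
  ],
  gripper=255,
)

```text
clock: 1.7
position: [0.5355, -0.0042, 0.1982]
tool_rot: [1.037, 1.569, -0.159]
force: [-0.2, 0.1, 0.2]
grip_width: -0.0001
```

```bash
cat > look.py <<'E'
from h import *
import sys
s=observe();k=sys.argv[1]
print(s['clock'],s['position'].round(4),Ro.from_euler('xyz',s['tool_rot']).as_matrix().round(3).tolist(),s['force'].round(2),s['grip_width'],bot.tip_extent)
im=grab_frame('wrist');cv2.imwrite(f'pics/w{k}.png',im[:,:,::-1])
for n,z in [('paddle_top',.066),('push_plate',.08),('end_block',.062)]:
    r=nets.pinpoint('wrist',n)
    for x in r[:2]: print(n,np.round(x['location'],1),round(x['p'],2),onz('wrist',x['location'],z,s).round(4))
E
python3 look.py 1
```

```text
1.7 [ 0.5355 -0.0042  0.1982] [[0.002, 0.931, 0.366], [-0.0, 0.366, -0.931], [-1.0, 0.001, 0.001]] [-0.25  0.08  0.2 ] -5.4286173294311235e-05 0.011
paddle_top [323.4 203.7] 0.74 [ 0.5443 -0.0134  0.066 ]
push_plate [323.6 172.3] 0.75 [0.532  0.0174 0.08  ]
end_block [325.2  55.1] 0.76 [0.4936 0.1188 0.062 ]
end_block [323.4 187.7] 0.3 [5.388e-01 5.000e-04 6.200e-02]
```

View pics/w1.png

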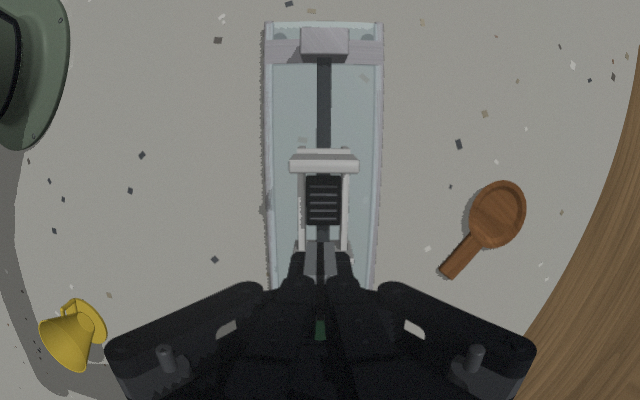

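The view is aligned: paddle at (323,203), push plate at (323,170), end block at (325,55), fingers shut at (320,265). The paddle centre is +4.8 mm along tool y and 11.8 mm behind the TCP. I'll correct sideways and then descend to just above it.

Call:
jog_arm(
  commands=[
    [40, 5, 2, 0, 0, 0],
    [40, 0, 0, 0, 0, 0],
    [30, 0, 0, 0, 0, 0],
    [0, 0, 0, 0, 0, 0],
  ],
)

```text
clock: 2.3
position: [0.5464, -0.0036, 0.0913]
tool_rot: [1.207, 1.558, 0.01]
force: [-0.6, -0.4, 0.2]
grip_width: 0.0002
```

```bash
python3 look.py 2; python3 - <<'E'
from h import *
im=grab_frame('side');cv2.imwrite('pics/s2.png',cv2.resize(im[140:290,240:400,::-1],None,fx=4,fy=4,interpolation=cv2.INTER_CUBIC))
E
```

```text
2.3 [ 0.5464 -0.0036  0.0913] [[0.013, 0.931, 0.364], [0.0, 0.364, -0.931], [-1.0, 0.012, 0.005]] [-0.57 -0.41  0.23] 0.0001893763509438914 0.011
paddle_top [306.9 240. ] 0.86 [ 0.5422 -0.011   0.066 ]
push_plate [305.7 196.3] 0.98 [0.5305 0.0189 0.08  ]
push_plate [308.7  13. ] 0.41 [0.4951 0.114  0.08  ]
end_block [308.2  15. ] 0.56 [0.4927 0.1183 0.062 ]
```

View pics/w2.png

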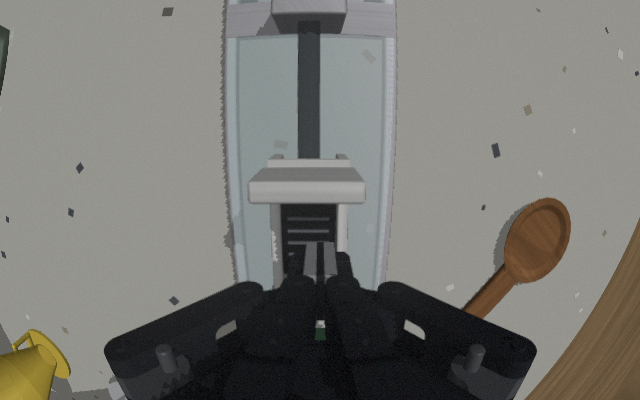

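View pics/s2.png

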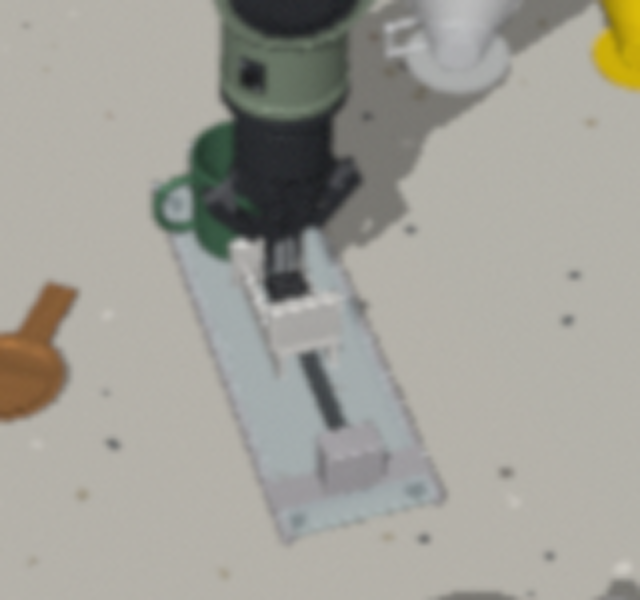

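The tool drifted about 5 mm sideways on the way down. The fingers are at column 320, the paddle at 307. I'll correct by −6.5 mm in y, straighten the small tilt and check again.

Call:
jog_arm(
  commands=[
    [0, -6.5, 0, 0, 0.005, -0.012],
    [0, 0, 0, 0, 0, 0],
    [0, 0, 0, 0, 0, 0],
  ],
)

```text
clock: 2.85
position: [0.5436, -0.0064, 0.0985]
tool_rot: [1.291, 1.561, 0.093]
force: [0.8, -0.0, -0.3]
grip_width: 0.0001
```

```bash
python3 look.py 3
```

```text
2.85 [ 0.5436 -0.0064  0.0985] [[0.01, 0.931, 0.364], [0.001, 0.364, -0.931], [-1.0, 0.009, 0.003]] [ 0.82 -0.04 -0.26] 9.611162283747567e-05 0.011
paddle_top [313.2 235.4] 0.97 [ 0.5428 -0.0121  0.066 ]
end_block [317.4  16.8] 0.68 [0.4945 0.1188 0.062 ]
```

View pics/w3.png

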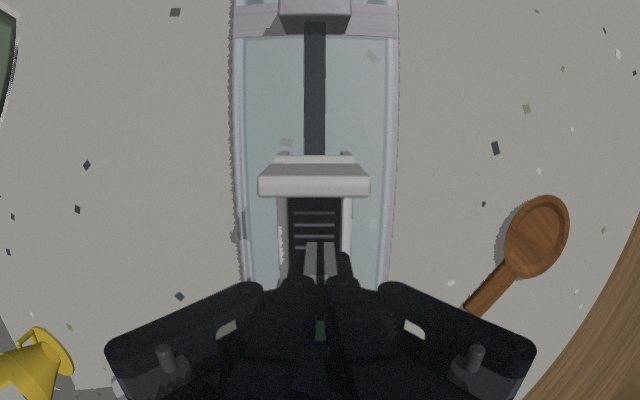

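Paddle centre is now at column 313, about 3 mm off the fingers. A further small correction, then slow descent.

Call:
jog_arm(
  commands=[
    [5, -3, 0, 0, 0.003, -0.009],
    [5, 0, 0, 0, 0, 0],
    [5, 0, 0, 0, 0, 0],
    [0, 0, 0, 0, 0, 0],
    [0, 0, 0, 0, 0, 0],
  ],
)

```text
clock: 3.55
position: [0.5399, -0.0073, 0.0807]
tool_rot: [-2.057, 1.568, 3.028]
force: [-0.7, -0.3, 0.2]
grip_width: 0.0001
```

```bash
python3 look.py 4
```

```text
3.55 [ 0.5399 -0.0073  0.0807] [[-0.003, 0.931, 0.364], [0.0, 0.364, -0.931], [-1.0, -0.003, -0.001]] [-0.67 -0.28  0.23] 5.625893780433534e-05 0.011
paddle_top [320.3 247.2] 0.57 [ 0.5433 -0.0119  0.066 ]
push_plate [321.1 198.7] 0.68 [0.5314 0.0195 0.08  ]
end_block [320.7   7.5] 0.81 [0.4922 0.1185 0.062 ]
```

View pics/w4.png

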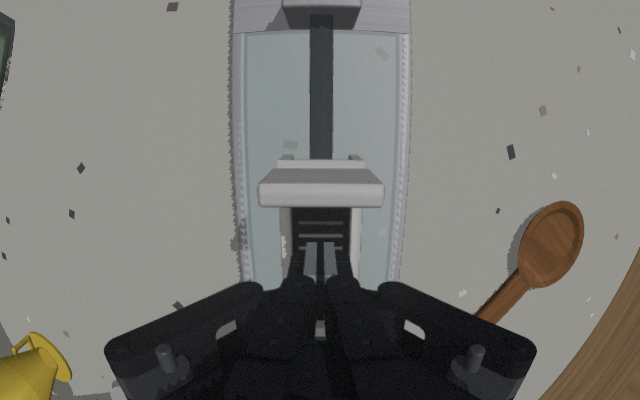

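The tip is centred on the paddle (column 320), about 4 mm above it. I'll press in small steps.

Call:
jog_arm(
  commands=[
    [2, 0, 0, 0, 0, 0],
    [2, 0, 0, 0, 0, 0],
    [2, 0, 0, 0, 0, 0],
    [0, 0, 0, 0, 0, 0],
  ],
)

```text
clock: 4.15
position: [0.5404, -0.0073, 0.0749]
tool_rot: [-2.195, 1.569, 2.89]
force: [-0.7, 0.4, -0.5]
grip_width: 0.0002
```

Call:
jog_arm(
  commands=[
    [2, 0, 0, 0, 0, 0],
    [2, 0, 0, 0, 0, 0],
    [0, 0, 0, 0, 0, 0],
  ],
)

```text
clock: 4.45
position: [0.5403, -0.0074, 0.0705]
tool_rot: [-2.149, 1.569, 2.936]
force: [0.3, 0.8, -0.9]
grip_width: 0.0001
```

Call:
jog_arm(
  commands=[
    [2, 0, 0, 0, 0, 0],
    [0, 0, 0, 0, 0, 0],
  ],
)

```text
clock: 4.65
position: [0.5403, -0.0074, 0.0683]
tool_rot: [-2.17, 1.569, 2.915]
force: [-0.6, -0.3, 0.4]
grip_width: 0.0002
```

```bash
python3 look.py 5;python3 - <<'E'
from h import *
print(observe()['force'])
im=grab_frame('side');cv2.imwrite('pics/s5.png',cv2.resize(im[180:270,280:360,::-1],None,fx=6,fy=6,interpolation=cv2.INTER_CUBIC))
E
```

```text
4.65 [ 0.5403 -0.0074  0.0683] [[-0.002, 0.931, 0.364], [0.0, 0.364, -0.931], [-1.0, -0.001, -0.001]] [-0.55 -0.26  0.44] 0.00015317254800393214 0.011
paddle_top [321.9 253.8] 0.84 [ 0.544  -0.0103  0.066 ]
push_plate [318.7 204.7] 0.67 [0.5305 0.0193 0.08  ]
[-0.09691394  0.20674114  0.02464665]
```

View pics/w5.png

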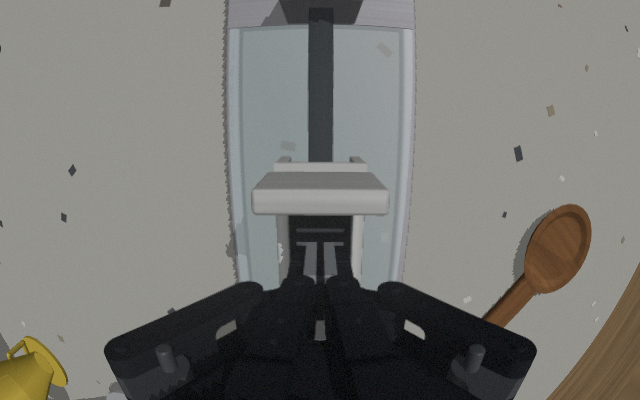

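View pics/s5.png

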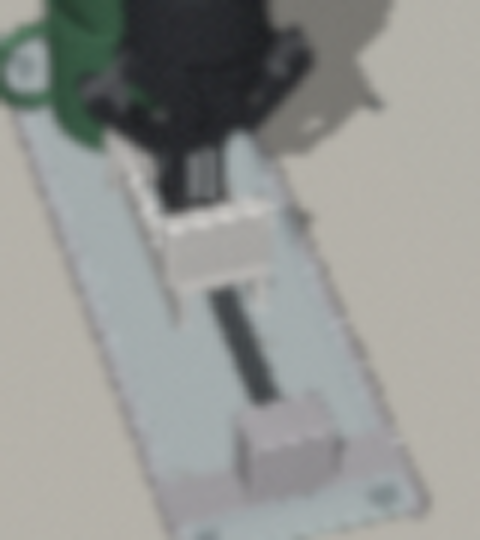

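There is still no contact force at TCP z = 0.068. I'll continue in small steps.

Call:
jog_arm(
  commands=[
    [1.5, 0, 0, 0, 0, 0],
    [0, 0, 0, 0, 0, 0],
  ],
)

```text
clock: 5.1
position: [0.5405, -0.0074, 0.0671]
tool_rot: [-2.297, 1.57, 2.788]
force: [-0.2, -0.2, 0.2]
grip_width: -0.0002
```

Call:
jog_arm(
  commands=[
    [1.5, 0, 0, 0, 0, 0],
    [0, 0, 0, 0, 0, 0],
  ],
)

```text
clock: 5.3
position: [0.5405, -0.0073, 0.0655]
tool_rot: [-2.327, 1.57, 2.758]
force: [0.6, 0.1, 0.1]
grip_width: 0.0
```

Call:
jog_arm(
  commands=[
    [1.5, 0, 0, 0, 0, 0],
    [0, 0, 0, 0, 0, 0],
  ],
)

```text
clock: 5.5
position: [0.5405, -0.0074, 0.0638]
tool_rot: [-2.275, 1.57, 2.81]
force: [0.3, 0.2, 0.3]
grip_width: 0.0001
```

Call:
jog_arm(
  commands=[
    [1.5, 0, 0, 0, 0, 0],
    [0, 0, 0, 0, 0, 0],
  ],
)

```text
clock: 5.7
position: [0.5405, -0.0074, 0.0621]
tool_rot: [-2.265, 1.57, 2.82]
force: [0.1, -0.3, 0.4]
grip_width: -0.0001
```

```bash
python3 look.py 6;python3 - <<'E'
from h import *
s=observe()
im=cv2.imread('pics/w6.png')[150:350,220:420];cv2.imwrite('pics/c6.png',cv2.resize(im,None,fx=3,fy=3,interpolation=cv2.INTER_CUBIC))
print(proj('wrist',s['position']+[0,0,-.011],s),proj('wrist',s['position'],s))
im=grab_frame('scene');cv2.imwrite('pics/sc6.png',cv2.resize(im[150:270,270:400,::-1],None,fx=4.5,fy=4.5,interpolation=cv2.INTER_CUBIC))
E
```

```text
5.7 [ 0.5405 -0.0074  0.0621] [[-0.001, 0.931, 0.364], [0.0, 0.364, -0.931], [-1.0, -0.001, -0.001]] [ 0.06 -0.33  0.37] -5.772413912164424e-05 0.011
push_plate [320.8 208. ] 0.83 [0.5316 0.0199 0.08  ]
push_plate [319.  228.3] 0.6 [0.5344 0.0102 0.08  ]
[317.77400211 241.12059358] [317.63868481 248.8441415 ]
```

View pics/c6.png

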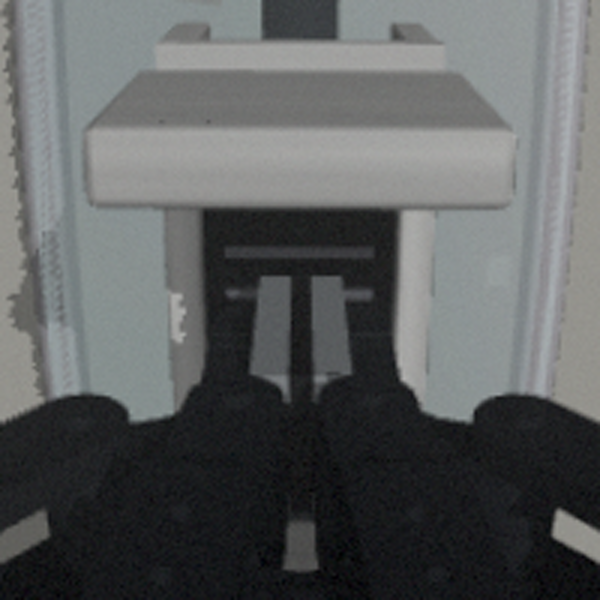

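View pics/sc6.png

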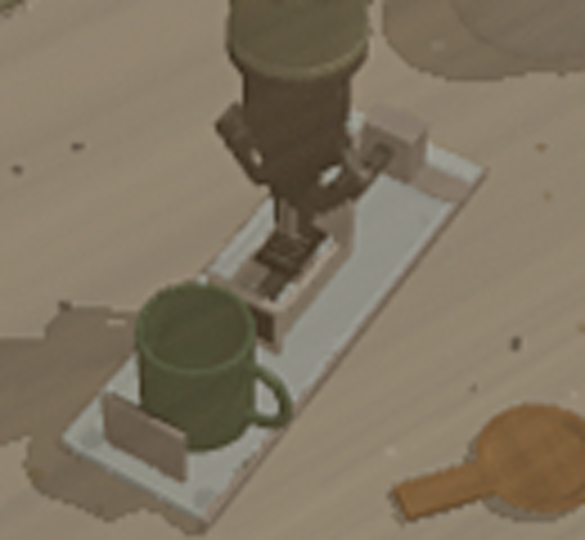

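```bash
python3 - <<'E'
from h import *
s=observe();R=Ro.from_euler('xyz',s['tool_rot']).as_matrix()
for z in (-.011,0,.011):
  for x in (.011,.005,0,-.005): print(z,x,proj('wrist',s['position']+R@[x,.006,z],s).round(1), end=' ')
  print()
# paddle rib rows
for h in (.066,.061,.056): print(h,(R.T@(onz('wrist',(320,150+252/3),h,s)-s['position'])).round(4),(R.T@(onz('wrist',(320,150+293/3),h,s)-s['position'])).round(4))
print('plate edge near top .098',(R.T@(onz('wrist',(320,150+130/3),.098,s)-s['position'])).round(4))
E
```

```text
-0.011 0.011 [328.3 223.3] -0.011 0.005 [328.6 226.9] -0.011 0 [328.9 230.1] -0.011 -0.005 [329.1 233.5] 
0 0.011 [328.1 241.1] 0 0.005 [328.4 245.2] 0 0 [328.6 248.9] 0 -0.005 [328.9 252.7] 
0.011 0.011 [327.9 258.2] 0.011 0.005 [328.1 262.7] 0.011 0 [328.4 266.7] 0.011 -0.005 [328.6 270.8] 
0.066 [-0.0036  0.0013 -0.0102] [-0.0036  0.0013 -0.0023]
0.061 [ 0.0014  0.0013 -0.0082] [ 0.0014  0.0013 -0.0001]
0.056 [ 0.0064  0.0013 -0.0062] [0.0064 0.0013 0.0021]
plate edge near top .098 [-0.0356  0.0012 -0.04  ]
```

```bash
python3 - <<'E'
import cv2,numpy as np
ims=[]
for k in (3,4,5,6):
    g=cv2.imread(f'pics/w{k}.png',0).astype(float)
    for c in (300,306,334,340):
        p=g[195:275,c-2:c+3].mean(1)
        pk=[(195+i,round(p[i])) for i in range(1,79) if p[i]>p[i-1] and p[i]>=p[i+1] and p[i]-min(p[max(0,i-4):i+5])>6]
        print(k,c,pk)
    ims.append(cv2.resize(cv2.imread(f'pics/w{k}.png')[190:290,270:370],None,fx=3.9,fy=3,interpolation=cv2.INTER_CUBIC))
cv2.imwrite('pics/cmp.png',np.vstack([np.hstack(ims[:2]),np.hstack(ims[2:])]))
E
```

```text
3 300 [(212, 62), (225, 83), (236, 83), (247, 83)]
3 306 [(213, 61), (225, 84), (236, 82), (247, 87), (257, 82), (263, 87)]
3 334 [(212, 48), (225, 60), (235, 54), (243, 57), (248, 66), (250, 66), (254, 72), (261, 82)]
3 340 [(204, 58), (238, 73), (250, 83), (261, 40)]
4 300 [(222, 59), (235, 75), (248, 73), (261, 34), (265, 32)]
4 306 [(201, 151), (222, 59), (235, 82), (247, 87), (262, 86)]
4 334 [(222, 59), (235, 82), (244, 58), (248, 88), (255, 73), (258, 77), (262, 83), (271, 91)]
4 340 [(201, 152), (222, 58), (235, 78), (247, 76), (261, 41)]
5 300 [(196, 163), (209, 150), (229, 57), (243, 82), (261, 35), (265, 33)]
5 306 [(197, 163), (208, 150), (230, 59), (243, 87), (251, 73), (257, 80)]
5 334 [(197, 165), (229, 60), (243, 85), (254, 74), (261, 82), (272, 91)]
5 340 [(197, 165), (209, 150), (211, 149), (217, 34), (230, 58), (244, 82), (261, 41)]
6 300 [(201, 162), (212, 151), (233, 59), (235, 57), (247, 66), (261, 33), (265, 31)]
6 306 [(201, 163), (212, 151), (234, 59), (247, 80), (256, 79)]
6 334 [(201, 165), (212, 150), (234, 59), (247, 87), (261, 82), (271, 91)]
6 340 [(201, 166), (213, 150), (234, 59), (248, 81), (261, 41)]
```

View pics/cmp.png

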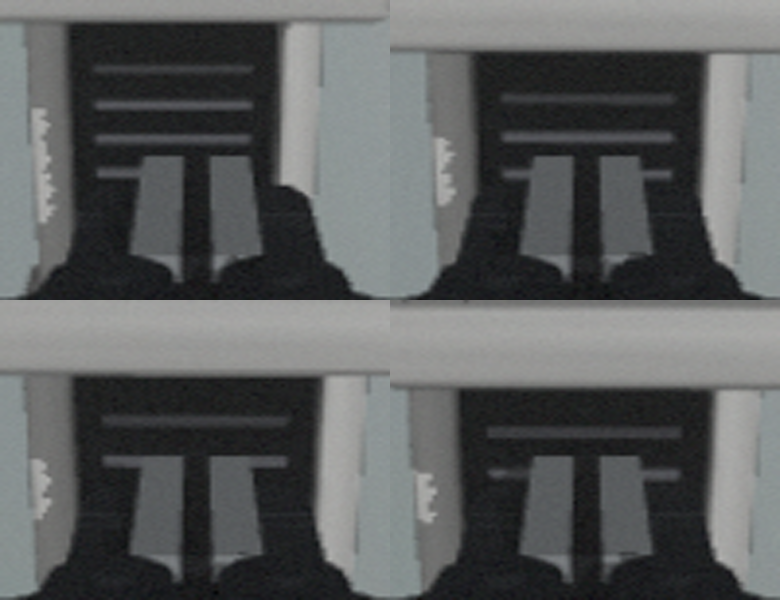

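```bash
python3 - <<'E'
from h import *
from scipy.optimize import least_squares
P=[((.5436,-.0064,.0985),(1.291,1.561,.093)),((.5399,-.0073,.0807),(-2.057,1.568,3.028)),((.5403,-.0074,.0683),(-2.17,1.569,2.915)),((.5405,-.0074,.0621),(-2.265,1.570,2.82))]
S=[dict(position=np.array(a),tool_rot=np.array(b)) for a,b in P]
for rows in ([213,222.3,229.7,234],[225,235,243.2,247.3]):
  for sel in ([0,1,2,3],[0,1,2],[0,1],[2,3]):
    d=np.array([-.364,.931]);b=np.array([.5405,-.0074])+.0013*np.array([.931,.364])
    f=lambda p:[proj('wrist',np.r_[b+d*p[0],p[1]],S[i])[1]-rows[i] for i in sel]
    r=least_squares(f,[0.01,.06]);print(sel,r.x.round(4),np.round(r.fun,2))
E
```

```text
[0, 1, 2, 3] [0.0096 0.064 ] [-0.31  0.47  0.08 -0.25]
[0, 1, 2] [0.0081 0.0596] [-0.19  0.38 -0.2 ]
[0, 1] [0.0039 0.0467] [0. 0.]
[2, 3] [0.014  0.0754] [0. 0.]
[0, 1, 2, 3] [-0.0003  0.0591] [-0.26  0.5  -0.18 -0.06]
[0, 1, 2] [-0.0007  0.0581] [-0.23  0.48 -0.25]
[0, 1] [-0.0063  0.0433] [0. 0.]
[2, 3] [-0.0024  0.0546] [0. 0.]
```

Triangulating the ribs gives a paddle height of about 0.06, not yet pressed. I'll keep stepping down, watching the force.

Call:
jog_arm(
  commands=[
    [1.5, 0, 0, 0, 0, 0],
    [0, 0, 0, 0, 0, 0],
  ],
)

```text
clock: 6.15
position: [0.5407, -0.0073, 0.0608]
tool_rot: [-2.579, 1.57, 2.506]
force: [0.2, -0.1, 0.5]
grip_width: -0.0001
```

Call:
jog_arm(
  commands=[
    [1.5, 0, 0, 0, 0, 0],
    [0, 0, 0, 0, 0, 0],
  ],
)

```text
clock: 6.35
position: [0.5407, -0.0074, 0.0592]
tool_rot: [-2.56, 1.57, 2.525]
force: [0.0, -0.7, 0.2]
grip_width: 0.0001
```

Call:
jog_arm(
  commands=[
    [1.5, 0, 0, 0, 0, 0],
    [0, 0, 0, 0, 0, 0],
  ],
)

```text
clock: 6.55
position: [0.5407, -0.0073, 0.0575]
tool_rot: [-2.594, 1.57, 2.491]
force: [-0.8, 0.5, -0.3]
grip_width: 0.0
```

```bash
python3 - <<'E'
from h import *
s=observe();R=Ro.from_euler('xyz',s['tool_rot']).as_matrix();print(s['position'],s['force'],bot.tip_extent)
for cam,(r0,r1,c0,c1) in dict(side=(170,250,270,350),scene=(160,240,300,380)).items():
    im=grab_frame(cam)[:,:,::-1].copy();cv2.imwrite(f'pics/raw_{cam}7.png',im)
    k=8;o=cv2.resize(im[r0:r1,c0:c1],None,fx=k,fy=k,interpolation=cv2.INTER_CUBIC)
    def pt(X,col):
        p=proj(cam,X);cv2.circle(o,(int((p[0]-c0+.5)*k),int((p[1]-r0+.5)*k)),3,col,-1)
    for x,col in [(.011,(0,0,255)),(0,(0,255,0)),(-.015,(255,0,0)),(-.062,(255,0,255))]:
        for y in (-.01,.01): pt(s['position']+R@[x,y,-.011],col)
    cv2.imwrite(f'pics/ov_{cam}7.png',o[:600])
E
python3 look.py 7
```

```text
[ 0.5406613  -0.00730075  0.05753114] [-0.78453388  0.46826856 -0.26176746] 0.011
6.65 [ 0.5408 -0.0074  0.0577] [[-0.0, 0.931, 0.364], [0.0, 0.364, -0.931], [-1.0, -0.0, -0.001]] [ 0.3  -0.24 -0.08] 0.000130143317297604 0.011
push_plate [315.7 212. ] 0.91 [0.5299 0.0185 0.08  ]
```

View pics/ov_side7.png

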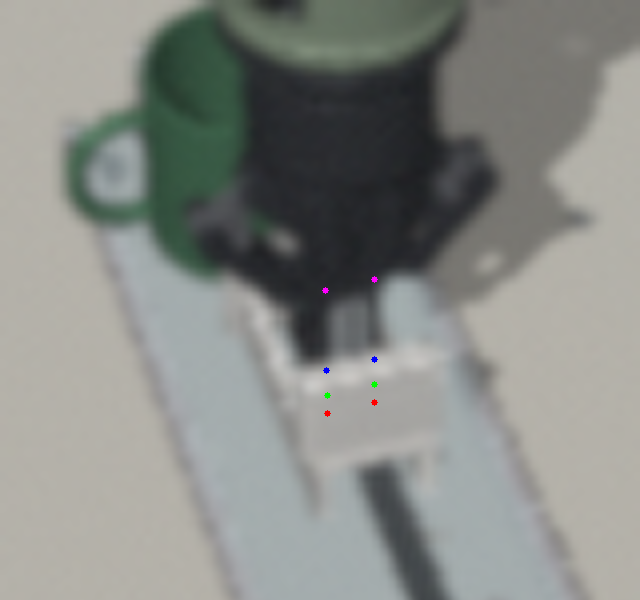

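View pics/ov_scene7.png

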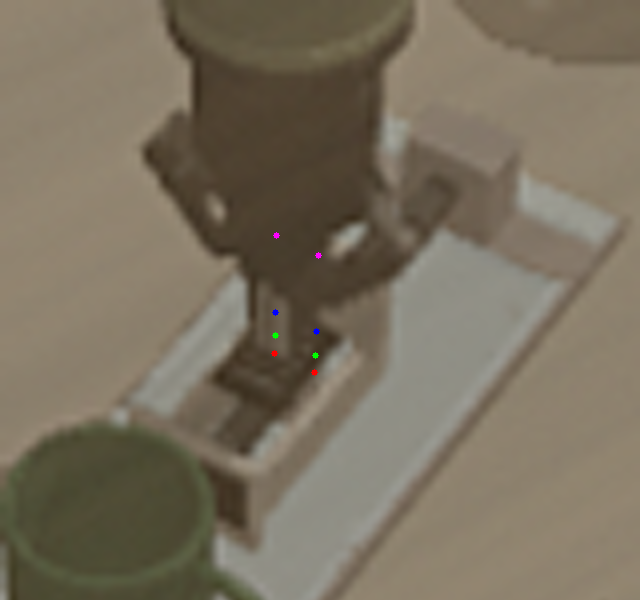

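View pics/w7.png

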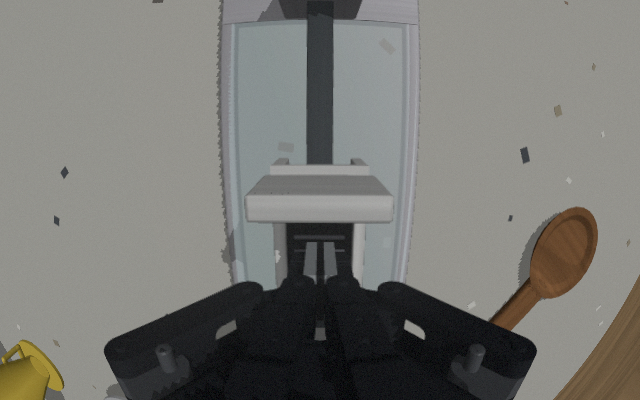

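```bash
python3 - <<'E'
from h import *
s=observe();R=Ro.from_euler('xyz',s['tool_rot']).as_matrix()
for z in (-.011,0,.011):
  print(z,[(x,(proj('scene',s['position']+R@[x,-.004,z])-[300,160]).__mul__(8).round(0).tolist()) for x in (.011,.005,0,-.005,-.01,-.015,-.02)])
  print('  w',[(x,proj('wrist',s['position']+R@[x,-.004,z],s).round(0).tolist()) for x in (.011,.005,0,-.005,-.01,-.015,-.02)])
E
```

```text
-0.011 [(0.011, [283.0, 355.0]), (0.005, [283.0, 345.0]), (0, [283.0, 338.0]), (-0.005, [283.0, 330.0]), (-0.01, [283.0, 322.0]), (-0.015, [284.0, 314.0]), (-0.02, [284.0, 306.0])]
  w [(0.011, [311.0, 223.0]), (0.005, [310.0, 227.0]), (0, [310.0, 230.0]), (-0.005, [310.0, 233.0]), (-0.01, [310.0, 237.0]), (-0.015, [309.0, 241.0]), (-0.02, [309.0, 245.0])]
0 [(0.011, [269.0, 371.0]), (0.005, [269.0, 362.0]), (0, [269.0, 354.0]), (-0.005, [269.0, 346.0]), (-0.01, [270.0, 338.0]), (-0.015, [270.0, 330.0]), (-0.02, [270.0, 322.0])]
  w [(0.011, [311.0, 241.0]), (0.005, [311.0, 245.0]), (0, [310.0, 249.0]), (-0.005, [310.0, 253.0]), (-0.01, [310.0, 257.0]), (-0.015, [309.0, 261.0]), (-0.02, [309.0, 265.0])]
0.011 [(0.011, [255.0, 388.0]), (0.005, [255.0, 379.0]), (0, [255.0, 371.0]), (-0.005, [256.0, 363.0]), (-0.01, [256.0, 355.0]), (-0.015, [256.0, 347.0]), (-0.02, [256.0, 339.0])]
  w [(0.011, [311.0, 258.0]), (0.005, [311.0, 263.0]), (0, [311.0, 267.0]), (-0.005, [310.0, 271.0]), (-0.01, [310.0, 275.0]), (-0.015, [310.0, 280.0]), (-0.02, [309.0, 285.0])]
```

The silhouettes suggest the tip sits higher than tip_extent says, which fits the lack of contact. I'll go on stepping, keeping the gripper body above the 98 mm plate top.

Call:
jog_arm(
  commands=[
    [1.5, 0, 0, 0, 0, 0],
    [1.5, 0, 0, 0, 0, 0],
    [0, 0, 0, 0, 0, 0],
  ],
)

```text
clock: 7.15
position: [0.5408, -0.0074, 0.0546]
tool_rot: [3.058, 1.57, 1.86]
force: [0.5, -0.3, -0.2]
grip_width: 0.0003
```

Call:
jog_arm(
  commands=[
    [1.5, 0, 0, 0, 0, 0],
    [0, 0, 0, 0, 0, 0],
  ],
)

```text
clock: 7.35
position: [0.5409, -0.0074, 0.053]
tool_rot: [2.819, 1.57, 1.621]
force: [-0.5, -1.0, 2.8]
grip_width: 0.0002
```

Call:
jog_arm(
  commands=[
    [1.5, 0, 0, 0, 0, 0],
    [0, 0, 0, 0, 0, 0],
  ],
)

```text
clock: 7.55
position: [0.5409, -0.0073, 0.0515]
tool_rot: [2.648, 1.57, 1.45]
force: [-1.2, -0.1, 3.2]
grip_width: 0.0001
```

Contact at TCP z ≈ 0.0535 (about 3 N). That puts the tip about 12.5 mm behind the TCP, so 8 mm of press means TCP z ≈ 0.0455 with about 7 N.

Call:
jog_arm(
  commands=[
    [2, 0, 0, 0, 0, 0],
    [2, 0, 0, 0, 0, 0],
    [0, 0, 0, 0, 0, 0],
  ],
)

```text
clock: 7.85
position: [0.541, -0.0073, 0.0474]
tool_rot: [2.192, 1.57, 0.994]
force: [-1.0, 0.9, 4.9]
grip_width: -0.0003
```

Call:
jog_arm(
  commands=[
    [1.5, 0, 0, 0, 0, 0],
    [0, 0, 0, 0, 0, 0],
  ],
)

```text
clock: 8.05
position: [0.541, -0.0073, 0.0459]
tool_rot: [2.2, 1.57, 1.002]
force: [-2.5, -0.4, 6.3]
grip_width: -0.0002
```

```bash
python3 look.py 8
```

```text
8.05 [ 0.541  -0.0073  0.0459] [[0.0, 0.931, 0.364], [0.0, 0.364, -0.931], [-1.0, 0.0, -0.0]] [-2.47 -0.42  6.28] -0.00015610647461255288 0.011
end_block [319.7 217.5] 0.72 [0.5335 0.0149 0.062 ]
```

View pics/w8.png

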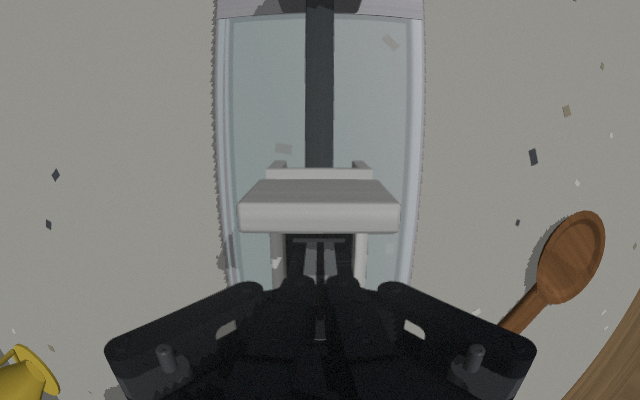

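Paddle pressed about 7.5 mm (6.3 N, TCP z 0.0459). The tip is centred at (320,245), with the plate's edge at row 232. Now I'll push along −z.

Call:
jog_arm(
  commands=[
    [0.3, 0, -4, 0, 0, 0],
    [0, 0, -4, 0, 0, 0],
    [0, 0, -4, 0, 0, 0],
    [0, 0, 0, 0, 0, 0],
  ],
)

```text
clock: 8.65
position: [0.5371, 0.0028, 0.0461]
tool_rot: [0.634, 1.569, -0.566]
force: [-1.9, 1.6, 6.6]
grip_width: -0.0002
```

Call:
jog_arm(
  commands=[
    [0.4, 0, -5, 0, 0, 0],
    [0, 0, -5, 0, 0, 0],
    [0, 0, -5, 0, 0, 0],
    [0, 0, 0, 0, 0, 0],
  ],
)

```text
clock: 9.05
position: [0.532, 0.0158, 0.0461]
tool_rot: [0.48, 1.567, -0.721]
force: [-1.3, 1.0, 6.0]
grip_width: 0.0001
```

```bash
python3 look.py 9
```

```text
9.05 [0.532  0.0158 0.0461] [[0.003, 0.932, 0.361], [-0.002, 0.361, -0.932], [-1.0, 0.002, 0.003]] [-1.33  0.96  6.01] 9.413878925134254e-05 0.011
push_plate [319.8 222.2] 0.81 [0.5231 0.0418 0.08  ]
end_block [320.3  30.9] 0.89 [0.4934 0.1187 0.062 ]
```

View pics/w9.png

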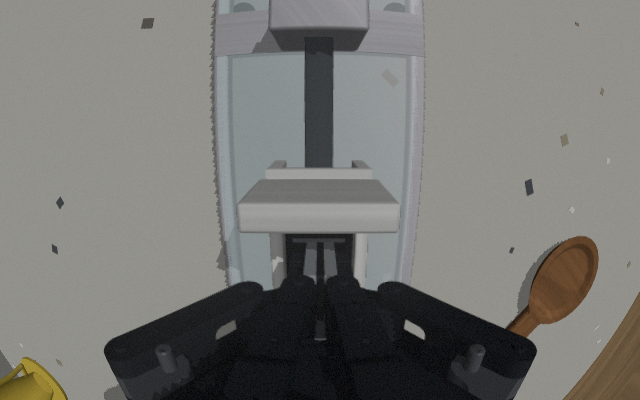

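The jaw is moving with the fingertip: the plate stays at row 220 while the end block has come down to row 31. Roughly 64 mm remain. I'll continue with a small downward bias.

Call:
jog_arm(
  commands=[
    [0.6, 0, -6, 0, 0, 0],
    [0, 0, -6, 0, 0, 0],
    [0.2, 0, -6, 0, 0, 0],
    [0, 0, -6, 0, 0, 0],
    [0.2, 0, -6, 0, 0, 0],
    [0, 0, 0, 0, 0, 0],
  ],
)

```text
clock: 9.85
position: [0.5218, 0.0424, 0.0456]
tool_rot: [0.422, 1.565, -0.782]
force: [-2.1, 1.3, 6.0]
grip_width: -0.0002
```

```bash
python3 look.py 10
```

```text
9.85 [0.5218 0.0424 0.0456] [[0.004, 0.933, 0.359], [-0.004, 0.359, -0.933], [-1.0, 0.002, 0.005]] [-2.08  1.33  5.98] -0.0002140673106527571 0.011
push_plate [315.5 220.3] 0.72 [0.5109 0.0687 0.08  ]
end_block [319.1  89.7] 0.84 [0.4928 0.1196 0.062 ]
```

About 37 mm to go.

Call:
jog_arm(
  commands=[
    [0.2, 0, -6, 0, 0, 0],
    [0, 0, -6, 0, 0.004, 0],
    [0.2, 0, -6, 0, 0, 0],
    [0, 0, -6, 0, 0, 0],
    [0.2, 0, -4, 0, 0, 0],
    [0, 0, 0, 0, 0, 0],
  ],
)

```text
clock: 10.65
position: [0.5123, 0.067, 0.0455]
tool_rot: [0.706, 1.566, -0.5]
force: [-2.3, 1.1, 6.0]
grip_width: 0.0002
```

```bash
python3 look.py 11
```

```text
10.65 [0.5123 0.067  0.0455] [[0.004, 0.934, 0.357], [-0.002, 0.357, -0.934], [-1.0, 0.003, 0.003]] [-2.25  1.09  6.05] 0.0001513435981936935 0.011
end_block [317.6 149.1] 0.96 [0.4924 0.1191 0.062 ]
end_block [318.5 325.1] 0.47 [0.5269 0.0301 0.062 ]
```

View pics/w11.png

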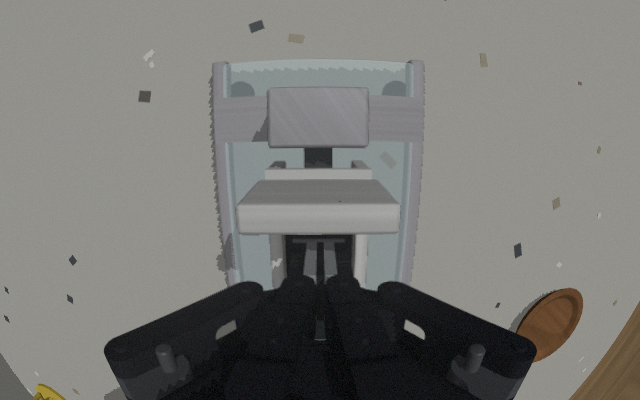

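The jaw's rear at row 165 is about 11 mm from the end block at row 147. I'll go slowly to the stop.

Call:
jog_arm(
  commands=[
    [0.2, 0, -4, 0, 0, 0],
    [0, 0, -4, 0, 0, 0],
    [0.2, 0, -3, 0, 0, 0],
    [0, 0, -3, 0, 0, 0],
    [0, 0, 0, 0, 0, 0],
  ],
)

```text
clock: 11.35
position: [0.508, 0.0787, 0.0456]
tool_rot: [0.612, 1.564, -0.595]
force: [-2.0, 1.1, 6.5]
grip_width: -0.0002
```

```bash
python3 look.py 12
```

```text
11.35 [0.508  0.0787 0.0456] [[0.005, 0.935, 0.355], [-0.004, 0.355, -0.935], [-1.0, 0.004, 0.005]] [-2.01  1.11  6.48] -0.00016302326557858057 0.011
push_plate [317.5 222.6] 0.63 [0.4983 0.1045 0.08  ]
end_block [315.3 174.4] 0.79 [0.4913 0.1197 0.062 ]
```

View pics/w12.png

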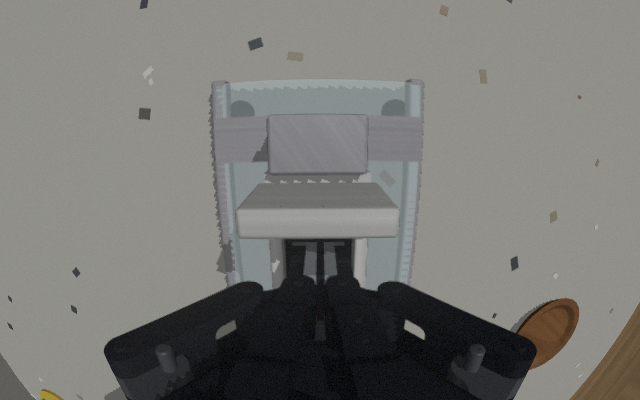

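The jaw is at or near the block. I'll push on until a firm stop force shows.

Call:
jog_arm(
  commands=[
    [0, 0, -4, 0, 0, 0],
    [0, 0, -4, 0, 0, 0],
    [0, 0, -3, 0, 0, 0],
    [0, 0, 0, 0, 0, 0],
  ],
)

```text
clock: 11.95
position: [0.5055, 0.0873, 0.0461]
tool_rot: [0.645, 1.561, -0.565]
force: [-2.7, 1.7, 5.6]
grip_width: -0.0001
```

```bash
python3 look.py 13
```

```text
11.95 [0.5055 0.0873 0.0461] [[0.008, 0.936, 0.353], [-0.005, 0.353, -0.936], [-1.0, 0.006, 0.007]] [-2.72  1.74  5.58] -8.097451409658991e-05 0.011
push_plate [314.4 244.5] 0.68 [0.4981 0.1033 0.08  ]
end_block [312.8 193.5] 0.69 [0.491  0.1195 0.062 ]
```

View pics/w13.png

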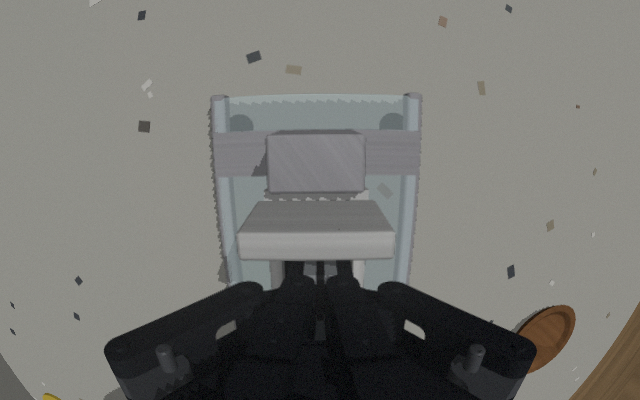

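The plate and end block now hold the same spacing while the tip slips, so the jaw is against the block. Measured plate face to block is 17.6 mm, against 17 expected. I'll lift off.

Call:
jog_arm(
  commands=[
    [-3, 0, 0, 0, 0, 0],
    [-5, 0, 0, 0, 0, 0],
    [-10, 0, 0, 0, 0, 0],
    [-20, 0, 0, 0, 0, 0],
    [-30, 0, 0, 0, 0, 0],
    [-40, 0, 0, 0, 0, 0],
    [-40, 0, 0, 0, 0, 0],
    [0, 0, 0, 0, 0, 0],
    [0, 0, 0, 0, 0, 0],
  ],
)

```text
clock: 13.05
position: [0.5034, 0.0881, 0.2038]
tool_rot: [0.713, 1.562, -0.497]
force: [-0.8, -0.7, -0.0]
grip_width: 0.0003
```

```bash
python3 look.py 14; python3 - <<'E'
from h import *
for c in('side','scene'):
    cv2.imwrite(f'pics/{c}14.png',grab_frame(c)[:,:,::-1])
s0=cv2.imread('pics/scene0.png')
o=np.hstack([s0[180:290,160:420],cv2.imread('pics/scene14.png')[180:290,160:420]]);cv2.imwrite('pics/cmp14.png',cv2.resize(o,None,fx=1.5,fy=1.5))
E
```

```text
13.05 [0.5034 0.0881 0.2038] [[0.008, 0.935, 0.353], [-0.004, 0.353, -0.935], [-1.0, 0.006, 0.007]] [-0.8  -0.74 -0.01] 0.0002566427251238515 0.011
paddle_top [318.5 205.2] 0.85 [0.5096 0.0736 0.066 ]
push_plate [317.5 177.1] 0.95 [0.4978 0.1022 0.08  ]
end_block [320.  156.8] 0.72 [0.4942 0.1183 0.062 ]
```

View pics/w14.png

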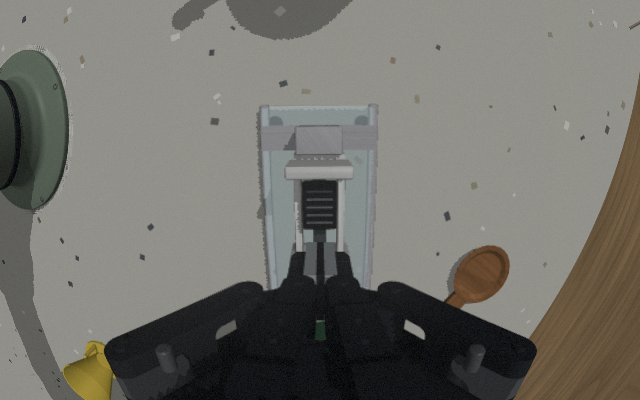

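View pics/cmp14.png

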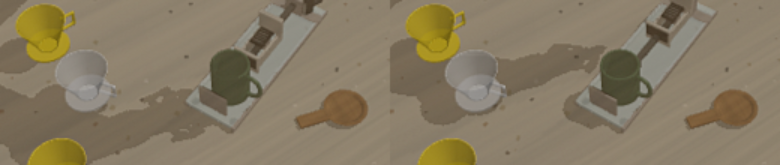

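View pics/side14.png

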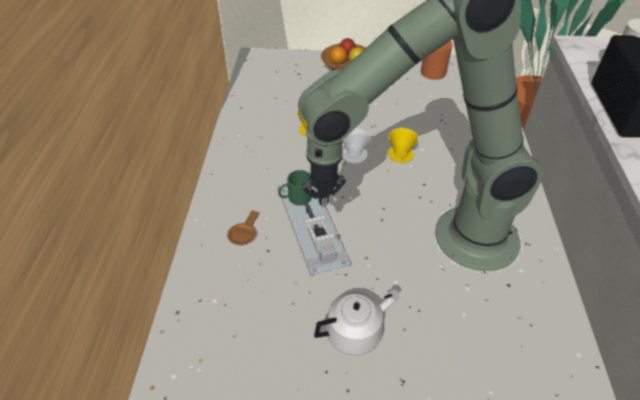

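The wrist view shows the jaw against the end block: the rear at row 160 meets the block at row 155, and the ribbed paddle at (319,205) is clear. The mug, dripper, kettle and spoon rest are unmoved, and the arm is clear. I'm handing in.

```bash
python3 -c "
from workcell import bot,observe
print(bot.job_done());print(observe()['clock'],observe()['force'])"
```

```text
the job is handed in; nothing more can be done
None
the job is handed in; nothing more can be done
```

I pressed the release paddle about 7.5 mm with the shut fingertips (about 6 N). Keeping it down, I slid the jaw back to the end block, then lifted off to clear and handed the job in at about 13 s. No verdict was reported.

**Last checks**
- **Jaw:** after lifting off, the paddle centre measured about 47 mm from the end block, where 50 mm is expected fully back. While still pushing, the push plate measured 17.6 mm from it against 17 mm expected, and it stopped moving while the tip slipped on. Both are within a few millimetres.
- **Paddle:** the fingers are clear, with the wrist force about 1 N and within its noise. I did not measure the paddle's final height; the picture only shows it free.
- **Other things:** the mug, dripper and spoon rest look unmoved in before and after pictures. The kettle also stands where it was in the side view.

**What disagreed**
- **Tip position:** contact came about 23 mm lower than `bot.tip_extent` (11 mm) implied. I went by contact force and spring force instead of that figure.
- **How the jaw moved:** it was carried mainly by the fingertip's grip on the paddle. The tip never bore firmly on the push plate.

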